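Cure the primed ball, then hold its tray over the cooling fan

ROBOT

A 7-joint arm with a two-finger parallel gripper is mounted at the origin on the work surface. World frame = base frame: x ahead of the robot, y to its left, z up, the work surface at z = 0. Lengths are in m, angles in rad, forces in N, time in s.
With the tool pointing down it reaches from about 0.4 to 0.925 m from the base axis. Payload 5.6 kg.
Tool frame: the origin (TCP) lies at the very end of the fingers, on their centre line; the grasp point (between the pads) lies 19 mm behind it (grip_depth is the distance from the TCP to the grasp point, in m); z points along the fingers, y is the direction in which the jaws open and shut (so a half turn about z gives the same grasp; the last joint's range is limited). The gripper opens to 85 mm and grips with 20 to 120 N. Pads are 22 mm wide; open, the fingers measure 114 mm over their backs; the gripper's body (76 mm by 85 mm) begins 54 mm behind the grasp point. The pads swing forward as they close: fully open they stand 13 mm farther back than shut.
Start: joints at [1.116, 0.468, -0.012, 1.603, 0.006, 1.071, -0.056], TCP at [0.26, -0.596, 0.231] pointing down, gripper open.
Joint ranges: [-2.53, 2.53], [-0.31, 2.02], [-1.57, 1.55], [0.28, 2.44], [-1.29, 4.43], [0.15, 1.84], [-2.92, 2.92]. Speed limits (rad/s): [2.57, 2.57, 3.14, 3.14, 3.14, 3.14, 3.14].

INTERFACE

Orientations are given as a unit quaternion [w, x, y, z].
In Python, from station import * gives the robot as it stands.
- The arm moves only by the tool send_rows, never from a script. Its argument "increments" is a list of rows, each a list of 3 entries, a list of its own where there are three numbers: the finger opening in mm, from 0 to 85.4, then the shift along the tool's x, y, z in mm, then the turn about the tool's z in rad. A call has 1 to 12 rows; each row shifts and turns the commanded pose from where the row before left it, along the tool's axes as they then stand; what a row does not reach is not made up. A row lasts 1/8 s, in which the tool goes at most 62.5 mm and 10.7 degrees, less where a joint would pass 70% of its speed; a pose out of reach is approached as far as the arm can. A call with a gripper value outside its range is refused whole. The fingers move at their own pace and stop on an object; "grip_force" is the grip in N (left out, the last holds). Time passes only in rows, so rows that do not move let the fingers close. It gives the time, the measured TCP pose, the force and the opening at its end, in the units of the state.
- observe(): the state, without advancing time (a new reading comes with each control period).
- snapshot(name): name is "scene" or "top" or "wrist"; returns the picture (400x640x3 uint8, red, green, blue); there is no depth.
- camera_info(name): a dict with "fx", "fy", "cx", "cy" (pixels), "k1" (the pictures are not rectified: a ray, as slopes to the right and down, at radius r is drawn at 1 + k1 r^2 times it, then the intrinsics apply), "origin" and "orientation" of the camera in the world. Camera axes: x right, y down, z forward; pixel columns grow to the right and rows downward; lengths in m; the calibration is good to about 2 mm. A picture is of the moment at which its call begins: read the wrist's pose just before it. camera_info takes no time and is no camera call; for the wrist camera it gives the pose at the moment of the call.
- hand_in(): hands the job in, once; it reports no verdict.
Trained networks look in the newest picture that a camera, given by its name, has taken for a name from the list of things; names that differ only in an ending like _2 or _b are one class to them, and where a whole thing is asked for, a point or a joint stands for the part that bears it (a point fixed in the world has none). Each returns a list of dicts, best first, with "score" (0 to 1); they miss things now and then, are a little off and sometimes report something else, mostly with a low value. They report only what shows in the picture. A call takes as long as a camera call. They do not tell look-alikes from the thing itself.
- regions_of(label, camera): "mask" (400x640 bool, what is visible of it) and "box" ([left, top, right, bottom] in pixels, round what is visible of it).
The state is a dict: "t": time; "qpos": joint angles; "joint_velocities": joint speeds; "joint_efforts": joint torques, N m; "tcp_pos": TCP position; "eef_rot": TCP orientation; "ft_force": force on the tool from outside, world axes, zero at the start; "wrist_torque": the same for the moment, N m; "width": finger opening in m.
Only numpy, scipy, OpenCV 4.12 (cv2) and the standard library are available. Lean on these libraries where they do the work, as an engineer would, in place of code of your own. Each camera call takes 0.05 s, during which the arm holds its last target.

TASK

Take the curing pen from its green stand and hold it still for about two seconds with its lens pointing at the orange ball, roughly 5 cm above it and without touching it, then stand the pen back in its stand. Then lift the blue tray by its yellow grip, keeping it level so that the loose ball never leaves its shallow pocket, and finish while still holding the tray level and still, with the ball over the middle of the white cooling fan and the tray's underside about 8 cm above the fan's grille. Leave the solvent can, the cup, the screwdriver and the fin pair alone.

Things in the scene. Friction and masses are not known exactly. Their poses are not given: they have to be found in the camera images.
- tray_grip (a point): The blue tray's upright yellow grip, at the height to hold it: on the middle of the tray, 62 mm above its underside. The tray is a blue plate 150 mm (its x) by 80 mm (its y), 10 mm thick, about 0.26 kg. The grip block is 34 mm along the tray's x, 16 mm thick along its y and its top is 86 mm above the tray's underside. A dark steel counterweight (36 mm across, top 19 mm above the underside) sits 45 mm along -x; the ball's pocket is 45 mm along +x. Axes are the tray's: z up.
- tray_base (a point): Middle of the tray's underside, directly below tray_grip; the tray's axes.
- tray_pocket (a point): Where the ball's centre is when it lies in the middle of the tray's shallow round pocket: 45 mm along the tray's +x from its middle and 19.5 mm above the underside. The pocket is 40 mm across, with a flat floor only 3.5 mm below the plate's top, so the ball can roll about 11 mm any way and would climb out at a tilt of about 40 degrees, or less with a jolt.
- ball_center (a point): Centre of the orange ball, 26 mm across, 0.07 kg, loose in the tray's pocket. Its axes turn as it rolls.
- pen_center (a point): Centre of the curing pen, a black round rod 22 mm across and 140 mm long with a violet lens at its lower end, 0.09 kg. It stands upright, lens down, loose in its stand. z runs along the pen, away from the lens; this point is 70 mm from either end.
- pen_lens (a point): Middle of the pen's lens face, its lower end; the pen shines along its own -z. The pen's axes.
- stand_floor (a point): Middle of the inner floor of the pen's stand, a fixed green round cup with this floor 6 mm above the bench, 44 mm deep and open on top at 50 mm above the bench; the bore is about 31 mm across at the mouth, widening below. z up.
- fan_grille (a point): Middle of the grille on top of the cooling fan: a fixed white drum 130 mm across, its top 55 mm above the bench. z up.
- can: Blue and black solvent can, 60 by 100 mm and 150 mm tall, with a steel cap 14 mm higher. Origin under its middle. Leave alone.
- cup: Empty white mixing cup, 64 mm across, 35 mm tall. Origin under its middle. Leave alone.
- driver: Small screwdriver, 130 mm long, lying on the bench; x along it. Leave alone.
- fins: Two grey model fins joined by a brass rod, 32 by 160 mm (its y) and 10 mm tall. Origin under its middle. Leave alone.
There are look-alikes about, which are no part of the job. What is shaped like the part that bears tray_grip but pink or purple is not meant.

How it is judged:
By the outcome, as a careful person would: the job done as asked, in the order asked, and still so for the second after the job is handed in, while the arm keeps its last pose, push and grip.
It also fails if it takes over 72 s, if anything falls off the work surface, if the arm or the gripper's body presses on something with over 40 N, if the wrist force passes 120 N, or if a joint passes its speed limit or range.

## Working session

There is one attempt and no reset: what is moved stays moved. The work goes in short steps, Python scripts to look and compute and a tool call to move; the robot and the scene stay as the last step left them, time stands still between calls to the robot, and variables do not carry over. Pictures are saved under pics/ and viewed, and the job is handed in when it is done.

Besides the shell and the picture viewer there is one more tool, called after "Request:" as name(argument=value, ...) on one line, values as JSON. send_rows: Moves the arm, as the interface text tells. Its arguments: {"type":"object","properties":{"increments":{"type":"array"},"grip_force":{"type":"number"}},"required":["increments"]}

```bash
ls; mkdir -p pics; python3 - <<'E'
from station import *
import cv2
print(observe())
for n in ("scene","top","wrist"):
    im=snapshot(n); cv2.imwrite(f"pics/a_{n}.png",im[:,:,::-1]); print(n,camera_info(n))
E
```

```text
pics
{'t': 0.0, 'qpos': array([ 1.11600912,  0.46837676, -0.01158203,  1.60363236,  0.00600823,
        1.07141313, -0.05630792]), 'joint_velocities': array([-0.00146906, -0.00109125, -0.00085101, -0.00101502, -0.00033393,
        0.00027401, -0.00032103]), 'joint_efforts': array([ 1.15236691e-05, -5.32380617e+01,  2.14443065e-02, -2.51302582e+01,
        1.14348097e-02,  7.86505669e-03, -1.28999292e-05]), 'tcp_pos': array([ 0.25985766, -0.59517983,  0.23033499]), 'eef_rot': array([-8.61588847e-04,  9.78887129e-01,  2.04399568e-01, -2.52329990e-04]), 'ft_force': array([ 0.40403136, -0.38352137,  0.11286086]), 'wrist_torque': array([-0.00670566,  0.00420756,  0.00451965]), 'width': 0.08544925785497962}
scene {'fx': 384.4496433295163, 'fy': 384.4496433295163, 'cx': 322.789314322339, 'cy': 198.38247093976494, 'k1': -0.005350008220013727, 'origin': array([ 1.15450355, -0.1065836 ,  0.96040721]), 'orientation': array([-0.21534097,  0.68335495,  0.66486361, -0.21121234])}
top {'fx': 379.43076052558985, 'fy': 379.43076052558985, 'cx': 319.47188546391885, 'cy': 201.960844233366, 'k1': -0.01368438431030512, 'origin': array([ 0.37306496, -0.10968011,  1.20390318]), 'orientation': array([ 0.06301393, -0.70286784,  0.70701857, -0.04616036])}
wrist {'fx': 315.5518379592991, 'fy': 315.5518379592991, 'cx': 325.7235131711001, 'cy': 204.70825621506106, 'k1': -0.052483309706999506, 'origin': array([ 0.33267133, -0.56322333,  0.37268315]), 'orientation': array([ 0.13111789,  0.82642341, -0.54065205, -0.08676292])}
```

View pics/a_scene.png

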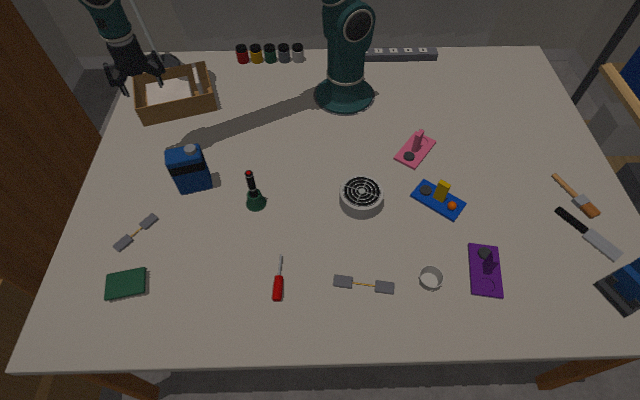

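View pics/a_top.png

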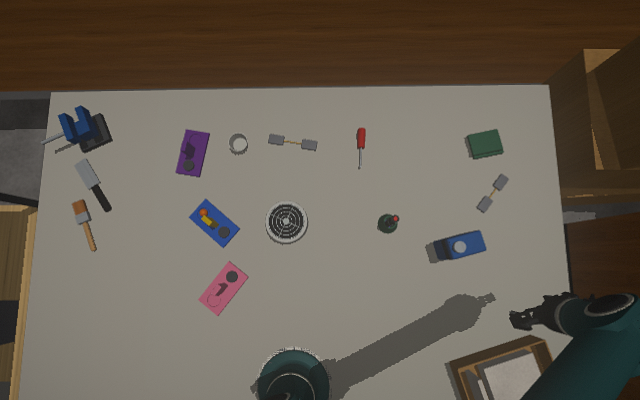

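View pics/a_wrist.png

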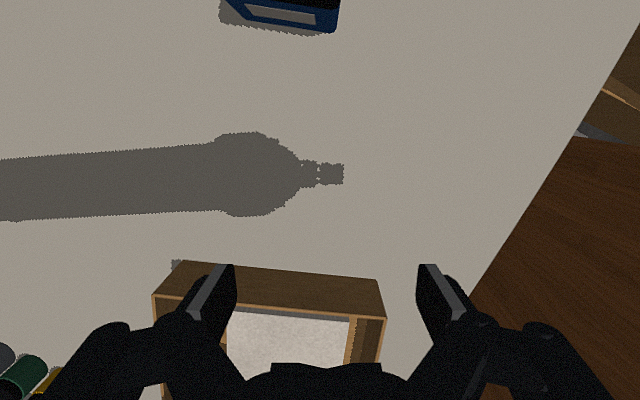

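```bash
cat > h.py <<'E'
from station import *
import numpy as np, cv2
from scipy.spatial.transform import Rotation as R
def rot(q): return R.from_quat([q[1],q[2],q[3],q[0]])
def ray(ci,u,v):
    d=np.array([(u-ci['cx'])/ci['fx'],(v-ci['cy'])/ci['fy']]); s=d.copy()
    for _ in range(20): s=d/(1+ci['k1']*(s@s))
    r=rot(ci['orientation']).apply([s[0],s[1],1]); return np.array(ci['origin']),r/np.linalg.norm(r)
def plane(ci,u,v,z):
    o,d=ray(ci,u,v); return o+d*(z-o[2])/d[2]
def proj(ci,P):
    p=rot(ci['orientation']).inv().apply(np.asarray(P,float)-np.array(ci['origin']))
    s=p[...,:2]/p[...,2:]; r2=(s**2).sum(-1,keepdims=True); s=s*(1+ci['k1']*r2)
    return s*[ci['fx'],ci['fy']]+[ci['cx'],ci['cy']]
def tri(rays):
    A=0;b=0
    for o,d in rays:
        M=np.eye(3)-np.outer(d,d);A=A+M;b=b+M@o
    return np.linalg.solve(A,b)
def cen(m):
    ys,xs=np.nonzero(m);return xs.mean(),ys.mean()
def crop(name,im,box,s,):
    l,t,r,b=box; cv2.imwrite(name,cv2.resize(im[t:b,l:r,::-1],None,fx=s,fy=s,interpolation=cv2.INTER_CUBIC))
E
python3 - <<'E'
from h import *
ims={n:snapshot(n) for n in("scene","top")}
ci={n:camera_info(n) for n in ims}
for l in("tray_grip","ball_center","pen_center","tray_base"):
    for n in ims:
        for r in regions_of(l,n)[:4]:
            print(l,n,round(r['score'],2),r['box'],np.round(cen(r['mask']),1),r['mask'].sum())
crop("pics/b1.png",ims['top'],(170,180,320,330),4)
crop("pics/b2.png",ims['top'],(360,190,440,260),7)
crop("pics/b3.png",ims['scene'],(230,150,480,230),3)
E
```

```text
tray_grip scene 0.97 [395.2, 134.1, 434.5, 168.8] [414.5 149.7] 894
tray_grip scene 0.96 [463.1, 243.8, 503.6, 301.2] [484.6 270.4] 1627
tray_grip scene 0.58 [336.9, 273.2, 394.8, 294.3] [363.9 284.4] 416
tray_grip scene 0.57 [410.1, 176.0, 466.6, 222.7] [438.  198.5] 1264
tray_grip top 0.88 [175.0, 127.5, 207.2, 176.9] [191.9 153.3] 1154
tray_grip top 0.7 [200.0, 258.2, 247.0, 312.5] [222.9 287.9] 1350
tray_grip top 0.68 [190.6, 200.6, 241.1, 245.4] [214.2 222.7] 1202
tray_grip top 0.6 [263.0, 201.1, 308.4, 243.6] [286.4 221.2] 1421
ball_center scene 0.62 [446.4, 202.8, 452.0, 207.9] [451.2 205.1] 40
ball_center top 0.36 [201.4, 208.9, 207.7, 215.9] [202.9 211.6] 54
pen_center scene 0.59 [243.9, 169.4, 256.6, 197.8] [250.6 183.5] 207
tray_base scene 0.79 [415.7, 176.6, 469.3, 220.2] [437.5 198.4] 1258
tray_base top 0.96 [176.5, 131.8, 209.0, 176.6] [191.9 153.3] 1192
tray_base top 0.95 [189.1, 201.5, 239.4, 249.1] [214.6 222.9] 1107
tray_base top 0.82 [199.8, 257.7, 247.3, 318.1] [222.5 287.8] 1283
```

View pics/b1.png

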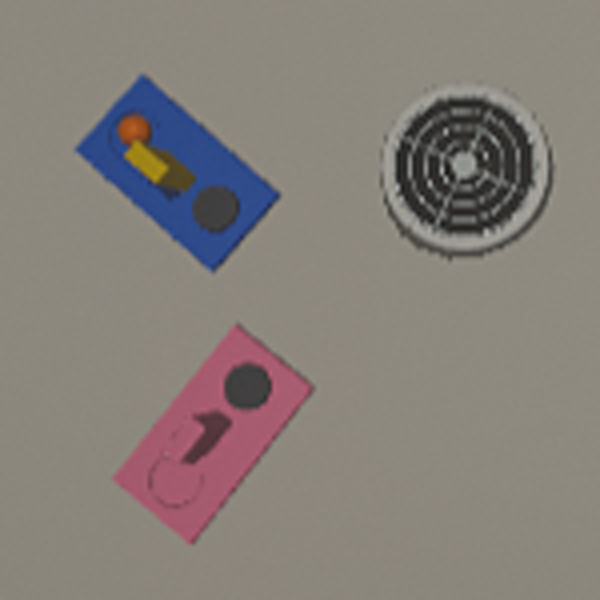

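View pics/b2.png

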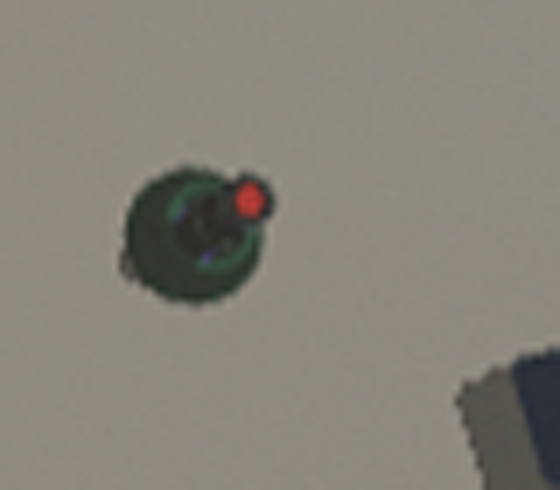

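View pics/b3.png

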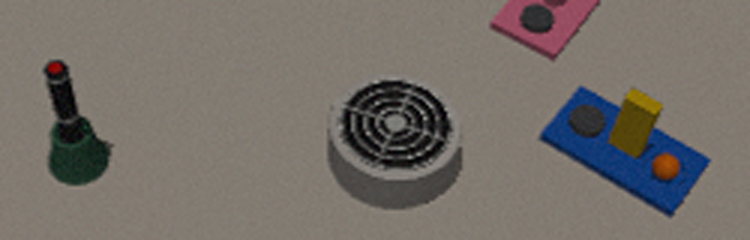

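```bash
python3 - <<'E'
from h import *
T=cv2.imread("pics/a_top.png")[:,:,::-1];S=cv2.imread("pics/a_scene.png")[:,:,::-1]
ct=camera_info("top");cs=camera_info("scene")
t=lambda x,y,s=4,ox=170,oy=180:(ox+(x+.5)/s-.5,oy+(y+.5)/s-.5)
cor=[(142,75),(280,196),(213,270),(76,149)]
P=np.array([plane(ct,*t(*c),.010) for c in cor]);print(P.round(4),P.mean(0))
print("sides",np.linalg.norm(np.roll(P,-1,0)-P,axis=1))
ax=(P[0]+P[3]-P[1]-P[2])/2; print("tray x yaw",np.arctan2(ax[1],ax[0]))
print("ball top",plane(ct,*t(134,130),.0195),"scene",plane(cs,*t(666,166,3,230,150),.0195))
print("fan",plane(ct,*t(464,165),.055),plane(cs,*t(396,122,3,230,150),.055))
print("stand base",plane(ct,*t(193,236,7,360,190),.01),"rim",plane(ct,*t(213,224,7,360,190),.05))
print("rim scene",plane(cs,*t(72,131,3,230,150),.05), "base scene")
a=t(250,201,7,360,190);b=t(56,68,3,230,150);print("pen top",tri([ray(ct,*a),ray(cs,*b)]),plane(ct,*a,.148),plane(cs,*b,.148))
E
```

```text
[[0.5737 0.2865 0.01  ]
 [0.4756 0.172  0.01  ]
 [0.4176 0.2234 0.01  ]
 [0.5142 0.3373 0.01  ]] [0.49527936 0.25479437 0.01      ]
sides [0.15081377 0.07760264 0.1492948  0.0782559 ]
tray x yaw 0.8648405050893013
ball top [0.5279264  0.28788049 0.0195    ] scene [0.52780672 0.28893797 0.0195    ]
fan [0.49461724 0.02088448 0.055     ] [0.49256045 0.02260059 0.055     ]
stand base [ 0.4896428  -0.29416276  0.01      ] rim [ 0.49091037 -0.29680835  0.05      ]
rim scene [ 0.49079855 -0.29315197  0.05      ] base scene
pen top [ 0.49004125 -0.29471581  0.14660003] [ 0.4899931  -0.29589313  0.148     ] [ 0.4913109  -0.29295707  0.148     ]
```

Request:
send_rows(increments=[[85, [0, 0, -10], -0.151], [85, [0, 0, -10], -0.151], [85, [0, 0, -10], -0.151], [85, [25, -2, 0], 0], [85, [42, -2, 0], 0], [85, [42, -2, 0], 0], [85, [42, -2, 0], 0], [85, [42, -2, 0], 0], [85, [42, -2, 0], 0], [85, [42, -2, 0], 0], [85, [42, -3, 0], 0], [85, [30, -2, 0], 0]], grip_force=40)

```text
t: 2.15
tcp_pos: [0.4735, -0.3137, 0.2609]
eef_rot: [-0.001, 0.908, 0.419, 0.0]
ft_force: [0.3, -0.0, 0.4]
width: 0.0854
```

Request:
send_rows(increments=[[85, [18, 0, 0], 0], [85, [0, 0, 0], 0]])

```text
t: 2.4
tcp_pos: [0.4845, -0.3024, 0.2611]
eef_rot: [-0.0, 0.908, 0.42, 0.0]
ft_force: [-0.2, -0.5, -0.7]
width: 0.0853
```

```bash
cat >> h.py <<'E'
def delta(target,yaw=None):
    s=observe(); r=rot(s['eef_rot']); d=r.inv().apply(np.array(target)-s['tcp_pos'])*1000
    x=r.apply([1,0,0]);z=r.apply([0,0,1]); y0=np.arctan2(x[1],x[0])
    print("t",round(s['t'],2),"tcp",s['tcp_pos'].round(4),"yaw",y0.round(4),"zaxis",z.round(4),"w",round(s['width'],4),"F",s['ft_force'].round(2),"j",s['qpos'].round(2))
    print("delta mm (tool)",d.round(1), "turn",None if yaw is None else round(-(yaw-y0),4))
E
python3 - <<'E'
from h import *
delta([.490,-.295,.091],.865)
im=snapshot("wrist");ci=camera_info("wrist")
cv2.imwrite("pics/c1.png",im[:,:,::-1])
for z in(.05,.076,.146):print(proj(ci,[.490,-.295,z]))
for r in regions_of("pen_center","wrist")[:2]: print(r['score'],r['box'])
E
```

```text
t 2.4 tcp [ 0.4845 -0.3024  0.2611] yaw 0.8667 zaxis [-2.e-04  4.e-04 -1.e+00] w 0.0853 F [-0.22 -0.52 -0.72] j [ 0.71  0.32 -0.26  1.76  0.09  1.07 -0.29]
delta mm (tool) [  9.2  -0.5 170.1] turn 0.0017
[325.43832149 165.4483212 ]
[325.41604179 170.19539375]
[325.33547622 187.38124835]
0.85 [315.3, 151.3, 337.9, 199.4]
0.62 [124.9, 2.5, 167.2, 8.6]
```

View pics/c1.png

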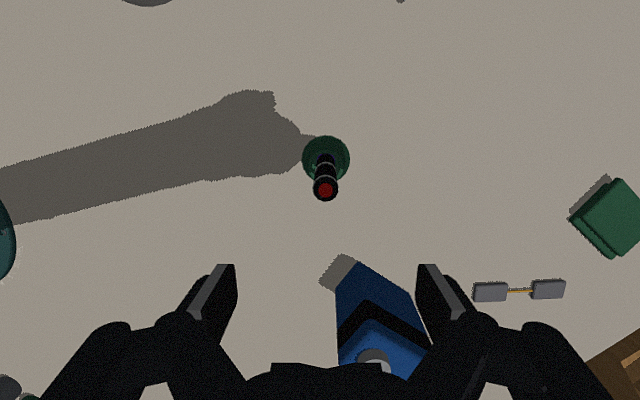

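```bash
python3 - <<'E'
from h import *
ct=camera_info("top");ci=camera_info("wrist")
print(plane(ct,460,246,.164),plane(ct,440,240,.15))
for p in((335,285),(357,262),(405,290)): print(plane(ci,*p,.0),plane(ci,*p,.15))
for p in((428,247),(482,232),(486,248),(435,262)):print(plane(ct,*p,.15))
E
```

```text
[ 0.41158474 -0.46512107  0.164     ] [ 0.42884777 -0.41613345  0.15      ]
[ 0.37817134 -0.44759902  0.        ] [ 0.43634028 -0.37178414  0.15      ]
[ 0.42655159 -0.43897435  0.        ] [ 0.46671877 -0.36636862  0.15      ]
[ 0.45147073 -0.52222596  0.        ] [ 0.48236578 -0.41864322  0.15      ]
[ 0.40989847 -0.38235465  0.15      ]
[ 0.45008506 -0.5325518   0.15      ]
[ 0.40621536 -0.54046033  0.15      ]
[ 0.36910649 -0.39947279  0.15      ]
```

Request:
send_rows(increments=[[85, [9, -0.5, 0], 0], [85, [0, 0, 20], 0], [85, [0, 0, 30], 0], [85, [0, 0, 30], 0], [85, [0, 0, 30], 0], [85, [0, 0, 25], 0], [85, [0, 0, 20], 0], [85, [0, 0, 15], 0], [85, [0, 0, 0], 0], [85, [0, 0, 0], 0]])

```text
t: 3.75
tcp_pos: [0.4897, -0.2973, 0.092]
eef_rot: [0.001, 0.908, 0.419, 0.0]
ft_force: [-0.1, -0.3, -0.0]
width: 0.085
```

```bash
python3 - <<'E'
from h import *
delta([.490,-.295,.091],.865)
im=snapshot("wrist");ci=camera_info("wrist")
cv2.imwrite("pics/c2.png",im[:,:,::-1])
print(proj(ci,[.490,-.295,.146]))
E
```

```text
t 3.75 tcp [ 0.4897 -0.2973  0.092 ] yaw 0.8644 zaxis [ 1.1e-03 -7.0e-04 -1.0e+00] w 0.085 F [-0.07 -0.34 -0.02] j [ 0.66  0.53 -0.23  1.88  0.17  0.74 -0.36]
delta mm (tool) [ 1.9 -1.3  1. ] turn -0.0006
[323.73459127 339.40951108]
```

View pics/c2.png

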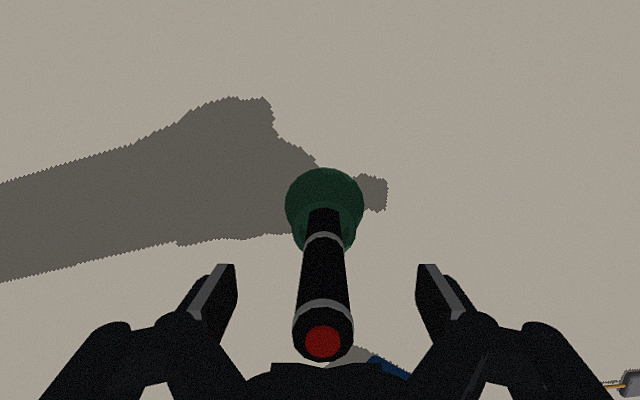

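Request:
send_rows(increments=[[85, [2, -1, 0], 0], [40, [0, 0, 0], 0], [0, [0, 0, 0], 0], [0, [0, 0, 0], 0], [0, [0, 0, 0], 0], [0, [0, 0, 0], 0], [0, [0, 0, 0], 0], [0, [0, 0, 0], 0]], grip_force=40)

```text
t: 4.8
tcp_pos: [0.4899, -0.2949, 0.0914]
eef_rot: [0.0, 0.908, 0.419, 0.0]
ft_force: [0.7, -1.0, 2.3]
width: 0.0214
```

```bash
python3 - <<'E'
from h import *
delta([.490,-.295,.091],.865)
E
```

```text
t 4.8 tcp [ 0.4899 -0.2949  0.0914] yaw 0.8647 zaxis [ 3.e-04 -3.e-04 -1.e+00] w 0.0214 F [ 0.69 -0.96  2.27] j [ 0.66  0.53 -0.23  1.89  0.17  0.74 -0.37]
delta mm (tool) [-0.   0.1  0.4] turn -0.0003
```

Request:
send_rows(increments=[[0, [0, 0, -5], 0], [0, [0, 0, -10], 0], [0, [0, 0, -15], 0], [0, [0, 0, -20], 0], [0, [0, 0, -25], 0], [0, [0, 0, -20], 0], [0, [0, 0, -15], 0], [0, [0, 0, -10], 0], [0, [0, 0, 0], 0], [0, [0, 0, 0], 0]])

```text
t: 6.05
tcp_pos: [0.4894, -0.2945, 0.2106]
eef_rot: [-0.001, 0.908, 0.419, -0.0]
ft_force: [-0.5, -0.2, -0.4]
width: 0.0214
```

```bash
python3 - <<'E'
from h import *
delta([.527,.288,.211],.865)
im=snapshot("wrist");ci=camera_info("wrist")
cv2.imwrite("pics/c3.png",im[:,:,::-1])
S=snapshot("scene");crop("pics/c4.png",S,(170,90,330,230),4)
E
```

```text
t 6.05 tcp [ 0.4894 -0.2945  0.2106] yaw 0.8648 zaxis [-1.2e-03  6.0e-04 -1.0e+00] w 0.0214 F [-0.51 -0.19 -0.37] j [ 0.69  0.38 -0.26  1.81  0.11  0.97 -0.32]
delta mm (tool) [ 4.677e+02 -3.493e+02 -1.000e-01] turn -0.0002
```

View pics/c3.png

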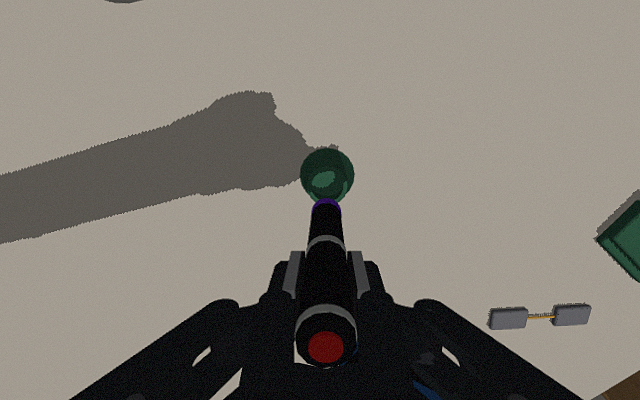

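View pics/c4.png

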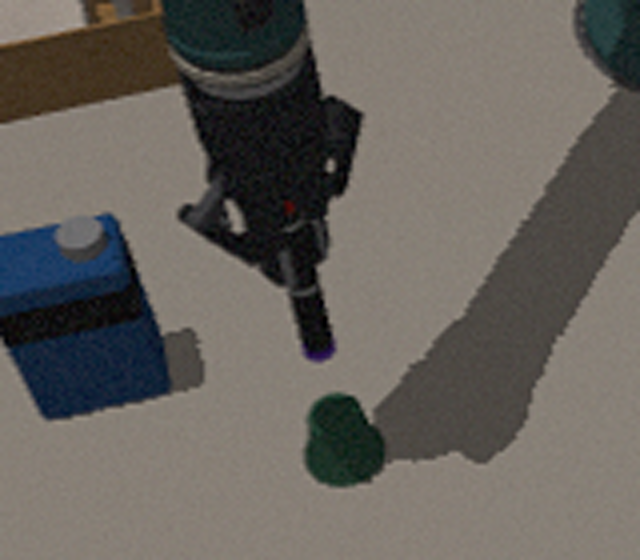

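Request:
send_rows(increments=[[0, [10, -7.5, 0], 0], [0, [22, -16.5, 0], 0], [0, [36, -27, 0], 0], [0, [40, -30, 0], 0], [0, [40, -30, 0], 0], [0, [40, -30, 0], 0], [0, [40, -30, 0], 0], [0, [40, -30, 0], 0], [0, [40, -30, 0], 0], [0, [40, -30, 0], 0], [0, [36, -27, 0], 0], [0, [30, -22, 0], 0]])

```text
t: 7.65
tcp_pos: [0.5214, 0.2243, 0.2111]
eef_rot: [-0.0, 0.908, 0.42, -0.0]
ft_force: [0.2, -0.1, 0.0]
width: 0.0209
```

Request:
send_rows(increments=[[0, [20, -14, 0], 0], [0, [13, -10, 0], 0], [0, [8, -6, 0], 0], [0, [0, 0, 0], 0], [0, [0, 0, 0], 0], [0, [0, 0, 0], 0]])

```text
t: 8.4
tcp_pos: [0.5266, 0.271, 0.2113]
eef_rot: [0.0, 0.908, 0.418, -0.0]
ft_force: [0.8, -0.2, -1.9]
width: 0.0212
```

```bash
python3 - <<'E'
from h import *
delta([.527,.288,.161],.865)
im=snapshot("wrist");ci=camera_info("wrist")
cv2.imwrite("pics/d1.png",im[:,:,::-1])
s=observe();print("lens exp",proj(ci,s['tcp_pos']-[0,0,.085]),"ball exp",proj(ci,[.527,.288,.0195]))
for r in regions_of("ball_center","wrist")[:2]: print(r['score'],r['box'],plane(ci,(r['box'][0]+r['box'][2])/2,(r['box'][1]+r['box'][3])/2,.0195))
S=snapshot("scene");crop("pics/d2.png",S,(390,110,510,230),5)
E
```

```text
t 8.4 tcp [0.5266 0.271  0.2113] yaw 0.8632 zaxis [ 1.e-04 -6.e-04 -1.e+00] w 0.0212 F [ 0.78 -0.16 -1.86] j [-0.17  0.44 -0.47  1.74  0.23  1.01 -1.44]
delta mm (tool) [ 13.2 -10.8  50.3] turn -0.0018
lens exp [326.43399726 211.61741165] ball exp [316.29437329 167.09245263]
0.94 [305.1, 153.9, 329.4, 181.6] [0.52730952 0.28679354 0.0195    ]
```

View pics/d1.png

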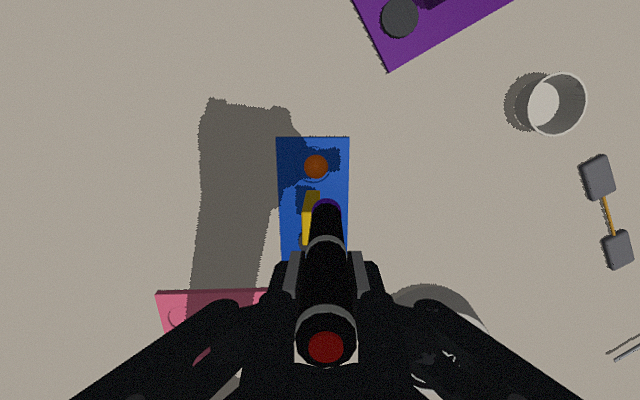

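View pics/d2.png

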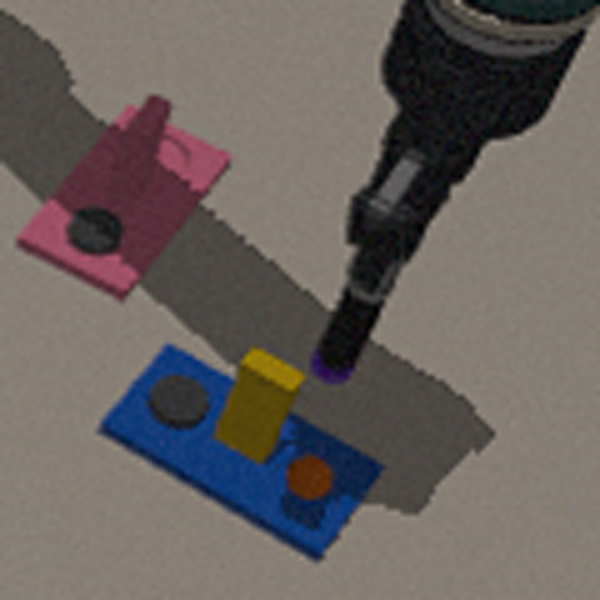

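Request:
send_rows(increments=[[0, [7, -5, 0], 0], [0, [6, -5, 0], 0], [0, [0, 0, 10], 0], [0, [0, 0, 15], 0], [0, [0, 0, 15], 0], [0, [0, 0, 8], 0], [0, [0, 0, 2], 0], [0, [0, 0, 0], 0], [0, [0, 0, 0], 0], [0, [0, 0, 0], 0]])

```text
t: 9.8
tcp_pos: [0.5273, 0.2886, 0.1617]
eef_rot: [0.0, 0.908, 0.419, 0.0]
ft_force: [-0.4, 0.9, -1.0]
width: 0.0209
```

```bash
python3 - <<'E'
from h import *
delta([.5273,.287,.161],.865)
im=snapshot("wrist");ci=camera_info("wrist")
cv2.imwrite("pics/d3.png",im[:,:,::-1])
s=observe();print("lens exp",proj(ci,s['tcp_pos']-[0,0,.085]),"ball exp",proj(ci,[.527,.288,.0195]))
cs=camera_info("scene");ox,oy=390,110
print(proj(cs,s['tcp_pos']-[0,0,.085])-[ox,oy])
S=snapshot("scene");crop("pics/d4.png",S,(390,110,510,230),5)
E
```

```text
t 9.8 tcp [0.5273 0.2886 0.1617] yaw 0.8647 zaxis [ 7.e-04  3.e-04 -1.e+00] w 0.0209 F [-0.37  0.88 -0.96] j [-0.21  0.51 -0.46  1.76  0.27  0.93 -1.49]
delta mm (tool) [-1.2  1.   0.7] turn -0.0003
lens exp [326.4629539  211.68654516] ball exp [326.37639423 192.09518244]
[66.96125213 83.55460757]
```

View pics/d3.png

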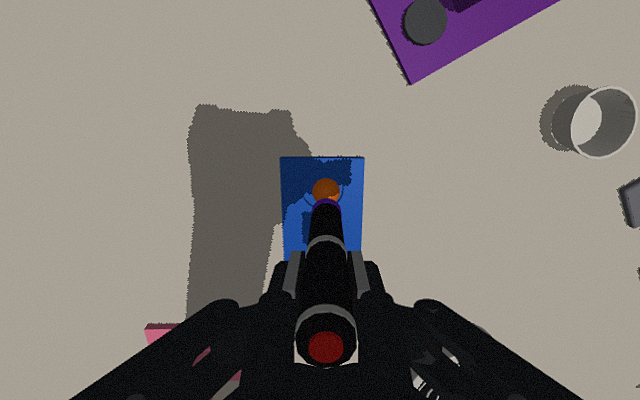

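View pics/d4.png

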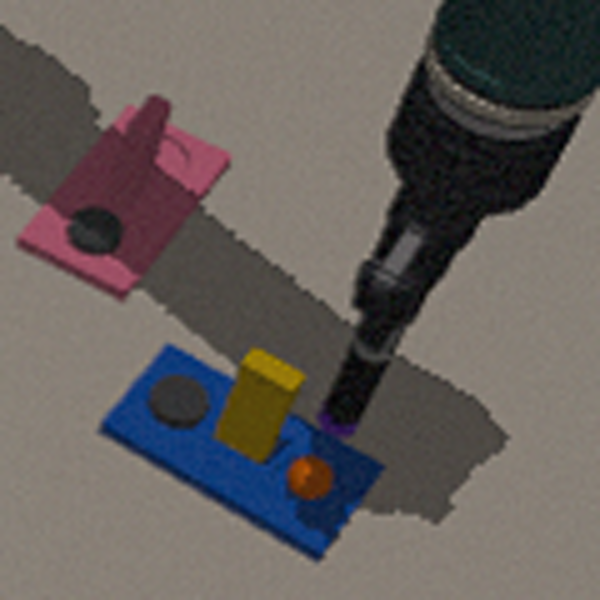

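Request:
send_rows(increments=[[0, [0, 0, 0], 0], [0, [0, 0, 0], 0], [0, [0, 0, 0], 0], [0, [0, 0, 0], 0], [0, [0, 0, 0], 0], [0, [0, 0, 0], 0], [0, [0, 0, 0], 0], [0, [0, 0, 0], 0], [0, [0, 0, 0], 0], [0, [0, 0, 0], 0]])

```text
t: 11.15
tcp_pos: [0.5271, 0.2884, 0.1612]
eef_rot: [0.0, 0.908, 0.419, -0.0]
ft_force: [-0.2, -0.3, -1.5]
width: 0.021
```

Request:
send_rows(increments=[[0, [0, 0, 0], 0], [0, [0, 0, 0], 0], [0, [0, 0, 0], 0], [0, [0, 0, 0], 0], [0, [0, 0, 0], 0], [0, [0, 0, 0], 0], [0, [0, 0, 0], 0], [0, [0, 0, 0], 0]])

```text
t: 12.15
tcp_pos: [0.5272, 0.2884, 0.1613]
eef_rot: [0.0, 0.908, 0.419, 0.0]
ft_force: [1.8, -0.3, -0.4]
width: 0.0214
```

Request:
send_rows(increments=[[0, [0, 0, -10], 0], [0, [0, 0, -20], 0], [0, [0, 0, -20], 0], [0, [-15, 11, 0], 0], [0, [-30, 22, 0], 0], [0, [-40, 30, 0], 0], [0, [-40, 30, 0], 0], [0, [-40, 30, 0], 0], [0, [-40, 30, 0], 0], [0, [-40, 30, 0], 0], [0, [-40, 30, 0], 0], [0, [-40, 30, 0], 0]])

```text
t: 13.65
tcp_pos: [0.4997, -0.1194, 0.2112]
eef_rot: [0.0, 0.908, 0.418, -0.0]
ft_force: [-0.1, 0.1, -0.2]
width: 0.021
```

Request:
send_rows(increments=[[0, [-40, 30, 0], 0], [0, [-40, 30, 0], 0], [0, [-30, 22, 0], 0], [0, [-20, 15, 0], 0], [0, [-10, 8, 0], 0], [0, [0, 0, 0], 0], [0, [0, 0, 0], 0], [0, [0, 0, 0], 0]])

```text
t: 14.65
tcp_pos: [0.4905, -0.2899, 0.2114]
eef_rot: [-0.0, 0.908, 0.42, 0.0]
ft_force: [-0.6, 0.6, -1.7]
width: 0.021
```

```bash
python3 - <<'E'
from h import *
delta([.490,-.295,.211],.865)
E
```

```text
t 14.65 tcp [ 0.4905 -0.2899  0.2114] yaw 0.8668 zaxis [ 0.e+00  3.e-04 -1.e+00] w 0.021 F [-0.56  0.61 -1.7 ] j [ 0.69  0.37 -0.27  1.81  0.12  0.97 -0.33]
delta mm (tool) [-4.3  2.9  0.4] turn 0.0018
```

Request:
send_rows(increments=[[0, [-4, 3, 0], 0], [0, [0, 0, 15], 0], [0, [0, 0, 20], 0], [0, [0, 0, 20], 0], [0, [0, 0, 9], 0], [0, [0, 0, 0], 0], [0, [0, 0, 0], 0]])

```text
t: 15.52
tcp_pos: [0.4903, -0.2964, 0.1478]
eef_rot: [0.0, 0.908, 0.419, 0.0]
ft_force: [-0.2, 0.7, -0.6]
width: 0.0208
```

```bash
python3 - <<'E'
from h import *
delta([.490,-.295,.092],.865)
im=snapshot("wrist"); crop("pics/e1.png",im,(270,130,380,250),5)
S=snapshot("scene");crop("pics/e2.png",S,(220,150,280,220),8)
E
```

```text
t 15.53 tcp [ 0.4903 -0.2964  0.1478] yaw 0.8647 zaxis [ 9.e-04 -5.e-04 -1.e+00] w 0.0208 F [-0.16  0.65 -0.57] j [ 0.68  0.46 -0.25  1.85  0.15  0.85 -0.35]
delta mm (tool) [ 0.8 -1.2 55.8] turn -0.0003
```

View pics/e1.png

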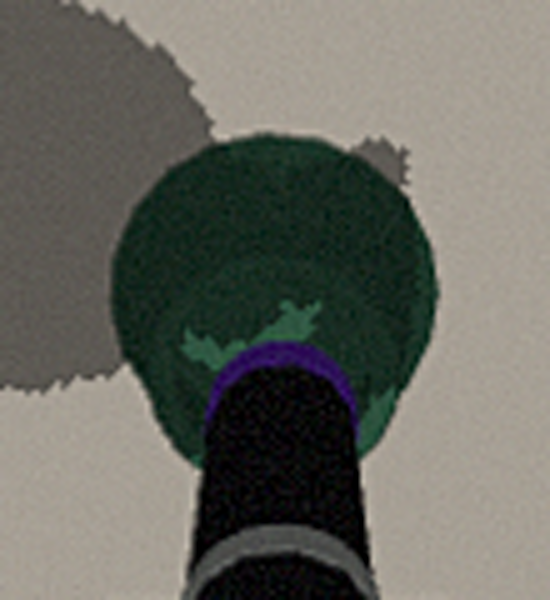

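View pics/e2.png

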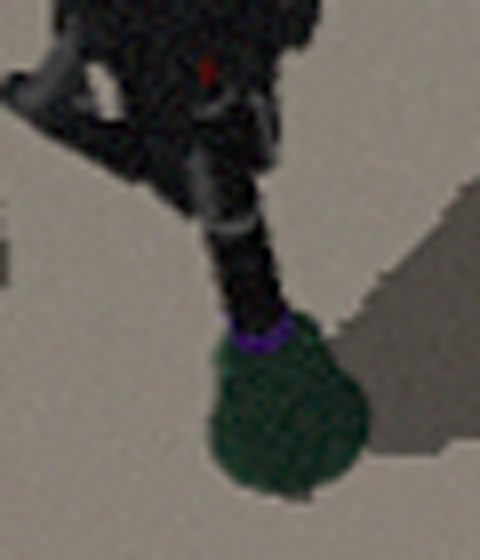

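Request:
send_rows(increments=[[0, [1, -1, 4], 0], [0, [0, 0, 6], 0], [0, [0, 0, 8], 0], [0, [0, 0, 8], 0], [0, [0, 0, 4], 0], [0, [0, 0, 0], 0]])

```text
t: 16.38
tcp_pos: [0.4896, -0.2946, 0.1168]
eef_rot: [-0.0, 0.908, 0.419, -0.0]
ft_force: [-0.3, 0.3, -1.4]
width: 0.0207
```

Request:
send_rows(increments=[[0, [0, 0, 8], 0], [0, [0, 0, 8], 0], [0, [0, 0, 5], 0], [0, [0, 0, 3], 0], [0, [0, 0, 0], 0], [0, [0, 0, 0], 0]])

```text
t: 17.12
tcp_pos: [0.4899, -0.2948, 0.0934]
eef_rot: [0.0, 0.908, 0.419, 0.0]
ft_force: [0.6, 0.2, -0.7]
width: 0.021
```

Request:
send_rows(increments=[[0, [0, 0, 1], 0], [0, [0, 0, 0], 0], [26, [0, 0, 0], 0], [32, [0, 0, 0], 0], [50, [0, 0, 0], 0], [85, [0, 0, 0], 0], [85, [0, 0, 0], 0], [85, [0, 0, 0], 0], [85, [0, 0, 0], 0]])

```text
t: 18.25
tcp_pos: [0.4898, -0.2948, 0.0923]
eef_rot: [0.0, 0.908, 0.419, -0.0]
ft_force: [-1.0, 0.4, -0.2]
width: 0.0851
```

```bash
python3 - <<'E'
from h import *
delta([.490,-.295,.092],.865)
im=snapshot("wrist"); cv2.imwrite("pics/e3.png",im[:,:,::-1])
print(proj(camera_info("wrist"),[.490,-.295,.146]))
E
```

```text
t 18.25 tcp [ 0.4898 -0.2948  0.0923] yaw 0.8648 zaxis [-1.e-04 -0.e+00 -1.e+00] w 0.0851 F [-1.    0.44 -0.16] j [ 0.67  0.53 -0.24  1.89  0.18  0.74 -0.37]
delta mm (tool) [-0.   0.3  0.3] turn -0.0002
[328.40115989 343.59899335]
```

View pics/e3.png

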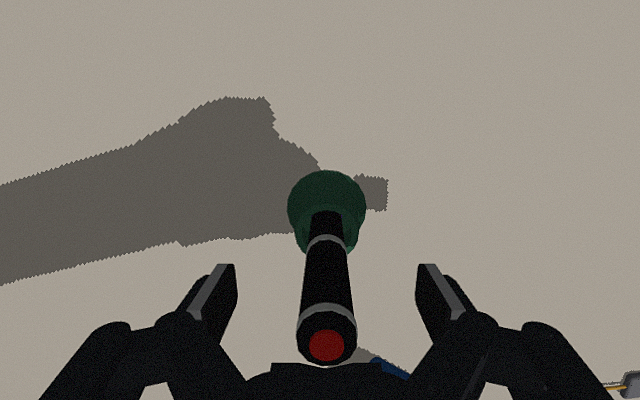

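Request:
send_rows(increments=[[85, [0, 0, -10], 0], [85, [0, 0, -25], 0], [85, [0, 0, -35], 0], [85, [0, 0, -35], 0], [85, [0, 0, -15], 0], [85, [15, -12.5, 0], 0], [85, [30, -25, 0], 0], [85, [40, -33, 0], 0], [85, [45, -38, 0], 0], [85, [45, -38, 0], 0], [85, [45, -38, 0], 0], [85, [45, -38, 0], 0]])

```text
t: 19.8
tcp_pos: [0.4904, 0.0542, 0.2108]
eef_rot: [-0.001, 0.908, 0.42, -0.001]
ft_force: [0.9, 0.8, -0.5]
width: 0.085
```

Request:
send_rows(increments=[[85, [45, -38, 0], 0], [85, [40, -33, 0], 0], [85, [25, -21, 0], 0], [85, [10, -8, 0], 0], [85, [0, 0, 0], 0], [85, [0, 0, 0], 0], [85, [0, 0, 0], 0]])

```text
t: 20.68
tcp_pos: [0.4945, 0.2059, 0.2121]
eef_rot: [0.0, 0.908, 0.418, -0.0]
ft_force: [0.3, -0.9, -0.2]
width: 0.0849
```

```bash
python3 - <<'E'
from h import *
delta([.4953,.2548,.043],.865)
im=snapshot("wrist");ci=camera_info("wrist")
cv2.imwrite("pics/f1.png",im[:,:,::-1])
cv2.imwrite("pics/f1t.png",snapshot("top")[:,:,::-1])
a=.865;X=np.array([np.cos(a),np.sin(a),0]);Y=np.array([-X[1],X[0],0]);c=np.array([.4953,.2548,0])
for sx,sy,z in((75,40,10),(75,-40,10),(-75,-40,10),(-75,40,10),(17,8,86),(17,-8,86),(-17,-8,86),(-17,8,86)):
    print((sx,sy),proj(ci,c+X*sx/1e3+Y*sy/1e3+[0,0,z/1e3]).round(1))
E
```

```text
t 20.68 tcp [0.4945 0.2059 0.2121] yaw 0.8623 zaxis [-1.e-04 -8.e-04 -1.e+00] w 0.0849 F [ 0.26 -0.91 -0.21] j [-0.04  0.35 -0.5   1.88  0.2   0.97 -1.35]
delta mm (tool) [ 37.8 -31.3 169.1] turn -0.0027
(75, 40) [256.2  69.1]
(75, -40) [334.8  68.5]
(-75, -40) [334.  208.5]
(-75, 40) [264.7 208.6]
(17, 8) [279.6 133.7]
(17, -8) [298.7 133.6]
(-17, -8) [299.8 173.5]
(-17, 8) [281.4 173.5]
```

View pics/f1.png

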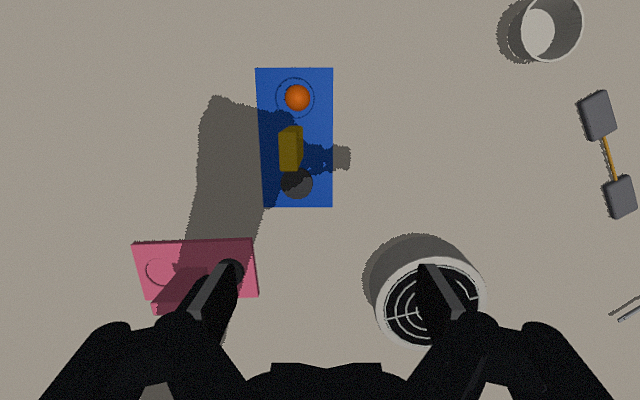

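View pics/f1t.png

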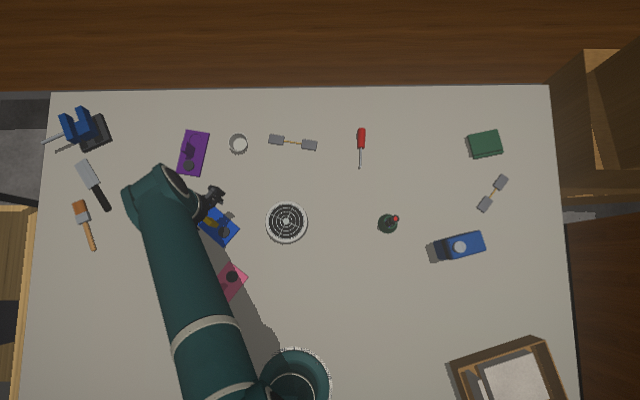

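Request:
send_rows(increments=[[85, [14, -12, 0], 0], [85, [18, -15, 0], 0], [85, [7, -5, 0], 0], [85, [0, 0, 20], -0.003], [85, [0, 0, 30], 0], [85, [0, 0, 20], 0], [85, [0, 0, 5], 0], [85, [0, 0, 0], 0], [85, [0, 0, 0], 0]])

```text
t: 21.9
tcp_pos: [0.4957, 0.2583, 0.1382]
eef_rot: [0.0, 0.907, 0.42, 0.001]
ft_force: [0.9, 0.6, -0.1]
width: 0.0852
```

```bash
python3 - <<'E'
from h import *
delta([.4953,.2564,.043],.865)
im=snapshot("wrist");ci=camera_info("wrist")
cv2.imwrite("pics/f2.png",im[:,:,::-1])
a=.865;X=np.array([np.cos(a),np.sin(a),0]);Y=np.array([-X[1],X[0],0]);c=np.array([.4953,.2564,0])
for sx,sy,z in((75,40,10),(75,-40,10),(17,8,86),(17,-8,86),(-17,-8,86),(-17,8,86)):
    print((sx,sy),proj(ci,c+X*sx/1e3+Y*sy/1e3+[0,0,z/1e3]).round(1))
E
```

```text
t 21.9 tcp [0.4957 0.2583 0.1382] yaw 0.8677 zaxis [ 1.5e-03  7.0e-04 -1.0e+00] w 0.0852 F [ 0.87  0.6  -0.07] j [-0.16  0.49 -0.48  1.88  0.29  0.84 -1.49]
delta mm (tool) [-1.9  0.8 95.2] turn 0.0027
(75, 40) [279.1 110.5]
(75, -40) [376.  110.8]
(17, 8) [315.6 206.2]
(17, -8) [340.3 206.2]
(-17, -8) [339.4 253.5]
(-17, 8) [316.  253.4]
```

View pics/f2.png

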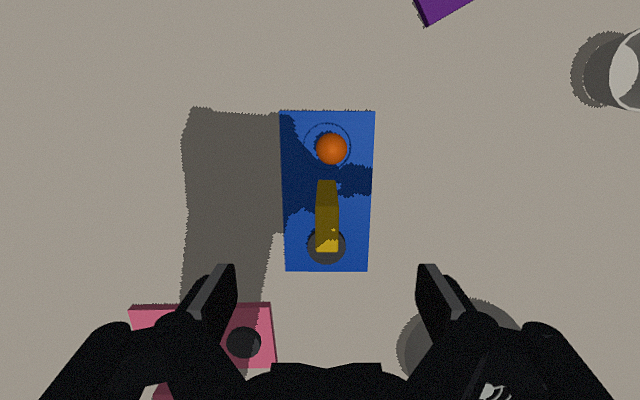

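Request:
send_rows(increments=[[85, [-2, 1, 0], 0.003], [85, [0, 0, 15], 0], [85, [0, 0, 25], 0], [85, [0, 0, 25], 0], [85, [0, 0, 18], 0], [85, [0, 0, 9], 0], [85, [0, 0, 3], 0], [85, [0, 0, 0], 0], [85, [0, 0, 0], 0]])

```text
t: 23.08
tcp_pos: [0.4951, 0.256, 0.0429]
eef_rot: [0.0, 0.908, 0.419, 0.001]
ft_force: [-0.6, -1.3, 0.1]
width: 0.0849
```

```bash
python3 - <<'E'
from h import *
delta([.4953,.2564,.043],.865)
im=snapshot("wrist");ci=camera_info("wrist")
cv2.imwrite("pics/f3.png",im[:,:,::-1])
E
```

```text
t 23.07 tcp [0.4951 0.256  0.0429] yaw 0.8647 zaxis [ 1.2e-03  5.0e-04 -1.0e+00] w 0.0849 F [-0.55 -1.28  0.1 ] j [-0.22  0.62 -0.41  1.93  0.38  0.66 -1.57]
delta mm (tool) [ 0.4 -0.1 -0.1] turn -0.0003
```

View pics/f3.png

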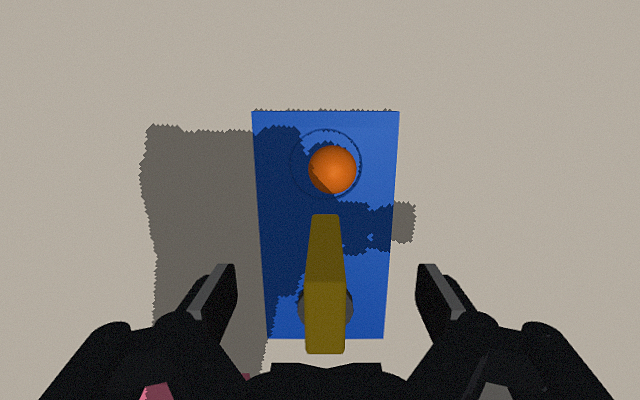

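Request:
send_rows(increments=[[60, [0, 0, 0], 0], [40, [0, 0, 0], 0], [25, [0, 0, 0], 0], [20, [0, 0, 0], 0], [18, [0, 0, 0], 0], [16, [0, 0, 0], 0], [0, [0, 0, 0], 0], [0, [0, 0, 0], 0], [0, [0, 0, 0], 0], [0, [0, 0, 0], 0]], grip_force=80)

```text
t: 24.38
tcp_pos: [0.4944, 0.2559, 0.0424]
eef_rot: [-0.0, 0.908, 0.419, -0.0]
ft_force: [-2.2, -0.4, 3.1]
width: 0.015
```

Request:
send_rows(increments=[[0, [0, 0, -1], 0], [0, [0, 0, -2], 0], [0, [0, 0, -3], 0], [0, [0, 0, -4], 0], [0, [0, 0, -5], 0], [0, [0, 0, -5], 0], [0, [0, 0, -4], 0], [0, [0, 0, -3], 0], [0, [0, 0, -2], 0], [0, [0, 0, -1], 0], [0, [0, 0, 0], 0]])

```text
t: 25.75
tcp_pos: [0.4946, 0.2557, 0.0722]
eef_rot: [0.0, 0.908, 0.419, -0.0]
ft_force: [-0.1, 0.1, -3.3]
width: 0.015
```

```bash
python3 - <<'E'
from h import *
delta([.4953,.2564,.043],.865)
print(observe()['wrist_torque'])
im=snapshot("wrist")
cv2.imwrite("pics/f4.png",im[:,:,::-1])
S=snapshot("scene");crop("pics/f5.png",S,(390,130,490,230),6)
E
```

```text
t 25.75 tcp [0.4946 0.2557 0.0722] yaw 0.8647 zaxis [-2.e-04 -1.e-04 -1.e+00] w 0.015 F [-0.12  0.09 -3.28] j [-0.2   0.58 -0.43  1.92  0.35  0.72 -1.55]
delta mm (tool) [ 1.   0.1 29.2] turn -0.0003
[-0.01735631  0.03795158  0.00523727]
```

View pics/f4.png

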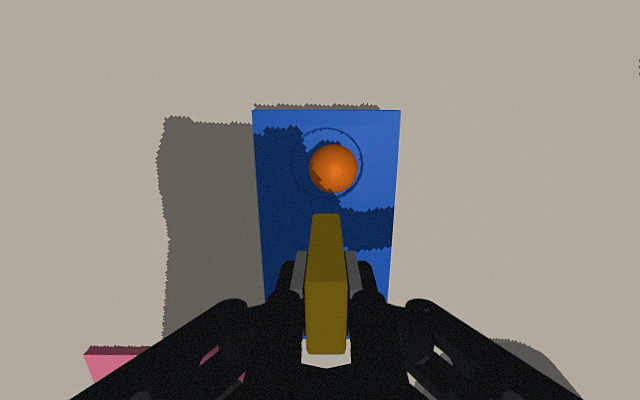

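View pics/f5.png

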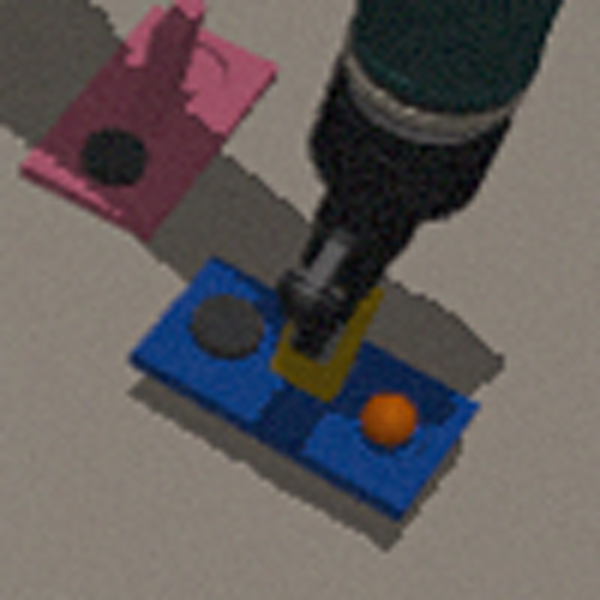

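```bash
python3 - <<'E'
from h import *
ci=camera_info("wrist");b=plane(ci,333,168,.049);s=observe();print(b,b-s['tcp_pos'])
t=np.array([.4936,.0217])-b[:2]; print(t, rot(s['eef_rot']).inv().apply([*t,0])*1e3)
E
```

```text
[0.52704988 0.28875483 0.049     ] [ 0.03250795  0.03308848 -0.02312482]
[-0.03344988 -0.26705483] [-2.24913512e+02  1.47821126e+02  4.78698773e-02]
```

Request:
send_rows(increments=[[0, [0, 0, -3], 0], [0, [0, 0, -6], 0], [0, [0, 0, -9], 0], [0, [0, 0, -12], 0], [0, [0, 0, -15], 0], [0, [0, 0, -15], 0], [0, [0, 0, -15], 0], [0, [0, 0, -12], 0], [0, [0, 0, -9], 0], [0, [0, 0, -6], 0], [0, [0, 0, -3], 0]])

```text
t: 27.22
tcp_pos: [0.4946, 0.2557, 0.1774]
eef_rot: [-0.0, 0.908, 0.419, -0.0]
ft_force: [0.4, -0.0, -4.4]
width: 0.0149
```

Request:
send_rows(increments=[[0, [-2, 1.3, 0], 0], [0, [-4, 2.6, 0], 0], [0, [-7, 4.6, 0], 0], [0, [-10, 6.6, 0], 0], [0, [-13, 8.5, 0], 0], [0, [-16, 10.5, 0], 0], [0, [-18, 11.8, 0], 0], [0, [-20, 13.1, 0], 0], [0, [-20, 13.1, 0], 0], [0, [-20, 13.1, 0], 0], [0, [-20, 13.1, 0], 0], [0, [-18, 11.8, 0], 0]])

```text
t: 28.72
tcp_pos: [0.4689, 0.0543, 0.1774]
eef_rot: [0.0, 0.908, 0.418, -0.0]
ft_force: [-0.1, -0.5, -3.7]
width: 0.0153
```

Request:
send_rows(increments=[[0, [-16, 10.5, 0], 0], [0, [-13, 8.5, 0], 0], [0, [-10, 6.6, 0], 0], [0, [-7, 4.6, 0], 0], [0, [-5, 3.3, 0], 0], [0, [-3, 2, 0], 0], [0, [-2, 1.3, 0], 0], [0, [-1, 1, 0], 0], [0, [0, 0, 0], 0], [0, [0, 0, 0], 0], [0, [0, 0, 0], 0], [0, [0, 0, 0], 0]])

```text
t: 30.22
tcp_pos: [0.4612, -0.0114, 0.1772]
eef_rot: [-0.0, 0.908, 0.419, -0.0]
ft_force: [-0.5, -1.1, -3.8]
width: 0.0152
```

```bash
python3 - <<'E'
from h import *
delta([.4611,-.0114,.1774],.865)
im=snapshot("wrist");ci=camera_info("wrist");cv2.imwrite("pics/g1.png",im[:,:,::-1])
for r in regions_of("ball_center","wrist")[:2]:
    u=(r['box'][0]+r['box'][2])/2,(r['box'][1]+r['box'][3])/2; print(r['score'],u,plane(ci,*u,.1545))
S=snapshot("scene");crop("pics/g2.png",S,(300,110,440,250),5)
T=snapshot("top");crop("pics/g3.png",T,(210,160,350,290),5)
for n in("scene","top"):
  for r in regions_of("ball_center",n)[:2]:
    u=(r['box'][0]+r['box'][2])/2,(r['box'][1]+r['box'][3])/2; print(n,r['score'],u,plane(camera_info(n),*u,.1545))
E
```

```text
t 30.23 tcp [ 0.4612 -0.0114  0.1772] yaw 0.8649 zaxis [-1.e-04 -0.e+00 -1.e+00] w 0.0152 F [-0.53 -1.11 -3.8 ] j [ 0.34  0.26 -0.44  2.08  0.15  0.83 -0.89]
delta mm (tool) [-0.1 -0.  -0.2] turn -0.0001
0.67 (331.54999999999995, 167.55) [0.49330095 0.02243431 0.1545    ]
scene 0.62 (363.5, 169.14999999999998) [0.49444978 0.01940013 0.1545    ]
```

View pics/g1.png

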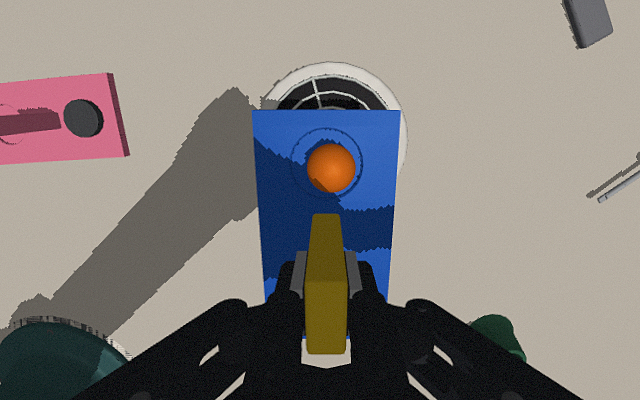

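View pics/g2.png

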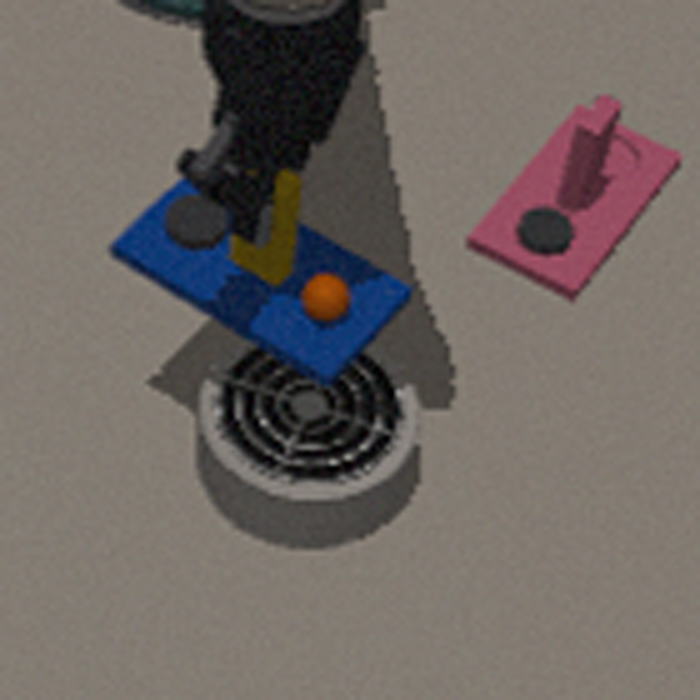

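View pics/g3.png

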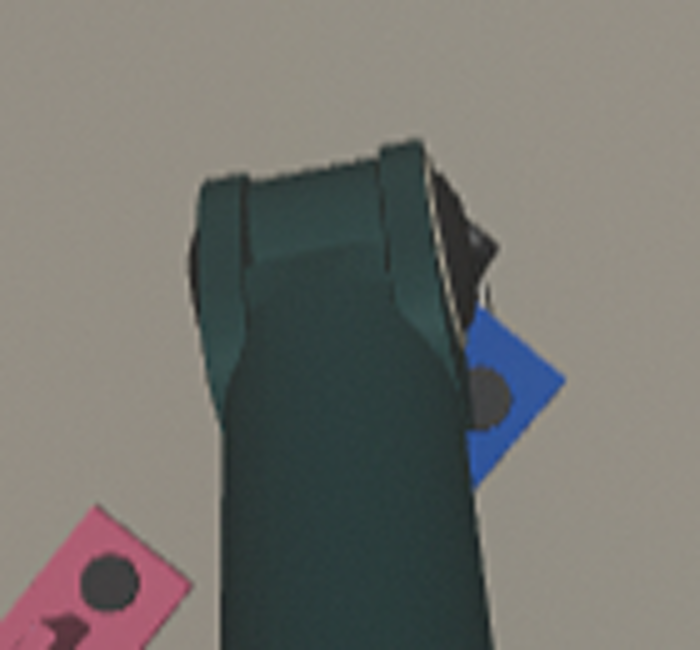

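```bash
python3 - <<'E'
from h import *
S=snapshot("scene");crop("pics/h2.png",S,(200,130,480,310),2.8)
s=observe();print(s['t'],s['tcp_pos'],abs(s['joint_velocities']).max())
E
```

```text
30.575 [ 0.46118519 -0.01146775  0.17726301] 0.0034344725475612455
```

View pics/h2.png

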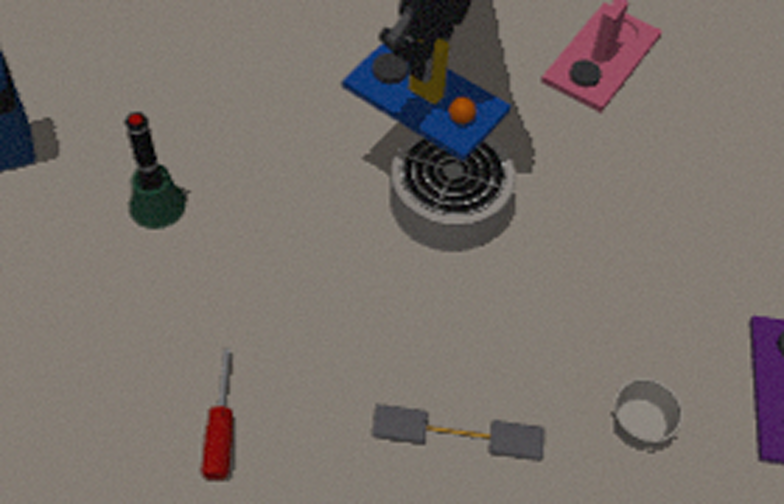

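The pen stands upright in its stand at (140, 150). The tray is level over the fan with the ball in its pocket at (462, 110), and the other things haven't moved.

Request:
send_rows(increments=[[0, [0, 0, 0], 0], [0, [0, 0, 0], 0], [0, [0, 0, 0], 0], [0, [0, 0, 0], 0]])

```text
t: 31.08
tcp_pos: [0.4612, -0.0114, 0.1773]
eef_rot: [0.0, 0.908, 0.419, -0.0]
ft_force: [-0.0, -0.4, -3.2]
width: 0.0151
```

```bash
python3 -c "
from station import *
print(hand_in())"
```

```text
the job is handed in; nothing more can be done
None
```

The job is done in the order asked and was handed in at about 31 s of the 72 s allowed; `hand_in()` reports no verdict.

- **Pen:** I held it still for about 2.3 s with the lens pointing straight down over the ball. The lens was about 4.3 cm above the ball's top and 5.6 cm above its centre, because "5 cm above" could mean either. I then stood the pen back in its stand, where it was upright in the last picture.
- **Tray:** I lifted it by the yellow grip and carried it slowly. It is held level and still, with its underside about 80 mm above the grille.
- **Ball:** It stayed in its pocket. The wrist camera puts it about 1 mm from the fan's middle and the scene camera about 2.5 mm. They differ by about 3 mm, mostly within the stated calibration error. The arm hid the ball from the top camera, so that view gave no third check.
- **Other things:** The solvent can, cup, screwdriver and fin pair look undisturbed in the pictures. Forces at the wrist read no more than about 5 N at the end of each move.

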